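Set the sliding jaw of a board holder and clamp it

ROBOT

A 6-joint arm with a two-finger parallel gripper is mounted at the origin on the work surface. World frame = base frame: x ahead of the robot, y to its left, z up, the work surface at z = 0. Lengths are in m, angles in rad, forces in N, time in s.
With the tool pointing down it reaches from about 0.2 to 0.875 m from the base axis. Payload 3.4 kg.
Tool frame: the origin (TCP) lies between the finger pads; the fingertips stand 25 mm ahead of it and the grasp point (between the pads) lies 6 mm ahead of it (r.nose_length is the z of the fingertips in the tool frame, in m); z points along the fingers, y is the line along which they close (so a half turn about z gives the same grasp; the last joint's range is limited). The gripper opens to 94 mm and grips with 3 to 60 N. Pads are 16 mm wide; open, the fingers measure 119 mm over their backs; the gripper's body (75 mm by 177 mm) begins 78 mm behind the grasp point.
Start: joints at [-1.397, 0.276, 1.505, -0, 1.361, -0.121], TCP at [0.167, -0.55, 0.23] pointing down, gripper open.
Joint ranges: [-2.89, 2.89], [-0.75, 2.08], [0.22, 2.7], [-1.18, 4.32], [0.11, 2.71], [-2.7, 2.7]. Speed limits (rad/s): [2.57, 2.57, 3.14, 3.14, 3.14, 3.14].

INTERFACE

Orientations are given as a unit quaternion [w, x, y, z].
In Python, from plant import r, gripper_to, inverse_kinematics, vision, models, telemetry gives the robot as it stands. Calls block until the motion is done:
- r.move_to(position, orientation): joint-space move of the TCP to a pose.
- r.move_l(position, rot=None, vel=0.15, guard=None): straight line of the TCP; rot=None keeps the orientation; vel is the mean speed in m/s. With guard (N) it stops when the force on the tool has changed by that much, and returns True; else False.
- r.movej(angles): joint-space move.
- gripper_to(opening, f_grip=None): finger opening in m; f_grip is the grip in N (None keeps the last); returns when the fingers have stopped.
- r.hold(seconds).
- inverse_kinematics(position, orientation): joint angles nearest the present ones, or None.
- vision.snapshot(name): name is "scene" or "top"; returns the picture (480x640x3 uint8, red, green, blue); there is no depth.
- vision.get_calibration(name): a dict with "fx", "fy", "cx", "cy" (pixels), "position" and "orientation" of the camera in the world. Camera axes: x right, y down, z forward; pixel columns grow to the right and rows downward; lengths in m; the calibration is good to about 2 mm. A picture is of the moment at which its call begins. get_calibration takes no time and is no camera call.
A pose or a line that the arm cannot do raises r.PlanningError and nothing moves.
- r.sign_off(): hands the job in; it is judged then, once.
Trained networks look in the newest picture that a camera, given by its name, has taken for a name from the list of things; names that differ only in an ending like _2 or _b are one class to them, and where a whole thing is asked for, a point or a joint stands for the part that bears it (a point fixed in the world has none). Each returns a list of dicts, best first, with "score" (0 to 1); they miss things now and then, are a little off and sometimes report something else, mostly with a low value. They report only what shows in the picture. A call takes as long as a camera call. They do not tell look-alikes from the thing itself.
- models.boxes_of(thing, camera): "at" ([x, y, z] in m, in world coordinates, good to about 4 mm: the middle of the surface that is visible of it).
- models.regions_of(thing, camera): "pixels" (480x640 bool, what is visible of it).
- models.mark_of(thing, camera): "at" ([x, y, z] in m, in world coordinates, good to about 4 mm: a listed point, or the origin of a listed thing).
Readings, each from a call of its own:
- telemetry.current_t(): time.
- telemetry.current_joints(): joint angles.
- telemetry.current_dq(): joint speeds.
- telemetry.current_joint_efforts(): joint torques, N m.
- telemetry.current_ee_pos(): TCP position.
- telemetry.current_tool_rot(): TCP orientation.
- telemetry.current_wrist_force(): force on the tool from outside, world axes, zero at the start.
- telemetry.current_torque(): the same for the moment, N m.
- telemetry.current_opening(): finger opening in m.
- telemetry.current_finger_force(): force on a finger pad.
Only numpy, scipy, OpenCV 4.12 (cv2) and the standard library are available. Lean on these libraries where they do the work, as an engineer would, in place of code of your own. Each camera call takes 0.05 s, during which the arm holds its last target. There are 200 camera calls.

TASK

Slide the loose jaw of the board holder up to the red mark so that it pushes the laptop mainboard squarely home against the fixed jaw; feel for the stop and press the board home firmly for a moment, but do not squeeze it hard. Then turn the orange clamping lever clockwise until the jaw is firmly clamped, without overtightening it, and let go. Leave the other things on the desk where they are.

Things in the scene. Friction and masses are not known exactly. Their poses are not given: they have to be found in the camera images.
- holder: Board holder: aluminium plate 170 x 290 x 12 mm fixed to the desk, with a fixed jaw, a sliding jaw on two studs, and a clamping lever. Origin: centre of the plate's underside, on the desk; z up, y along the slots towards the fixed jaw (the way the sliding jaw must go), x across. Its upper face is 12 mm above the desk.
- mark (a point): Red line painted across the plate's upper face, seen on both sides of the jaw, at y = +20 mm of the holder; the point is its middle (x = 0). The front face of the sliding jaw belongs over it: there the jaw just touches a board that is home against the fixed jaw.
- fixed_jaw (a point): Middle of the inner face of the fixed jaw (blue, 130 mm wide, 30 mm high), at y = +130 mm of the holder and at the height of the board. Rigid.
- jaw_face (a point): Middle of the jaw's front (+y) face at the board's height, 23.5 mm above the desk. When jaw and board come home they stop dead and the force climbs steeply with further pushing. A push of 10 to 14 N on the jaw, kept up for half a second, beds the board home; over 20 N on the board bows it.
- jaw_back (a point): Middle of the rear face of the jaw's upright plate, 10 mm behind its front face, 34 mm above the desk. Push here, low and near the middle (55 mm are free between the fittings on the studs, the lever aside), or pinch the plate from above. Loose, the jaw slides with 2 to 6 N, board included.
- board_middle (a point): Loose laptop mainboard, dark green with chips, 124 x 110 (along y) x 3 mm, 0.1 to 0.2 kg; the point is its centre. It lies on two black rails, its underside 22 mm above the desk, a few mm short of the fixed jaw and slightly askew; the sliding jaw pushes it home.
- board_edge (a point): Middle of the board's edge that must meet the fixed jaw, 55 mm from the centre.
- screw: The clamp as a whole: a threaded steel collar 31 mm across, round the stud at x = -42, y = -52 mm of the holder, carrying the lever. Origin: on the stud's axis at the collar's underside, just above the jaw's foot. Turned clockwise it goes down and presses the foot on the plate.
- clamp_axis (a point): Point on the upright axis about which the clamping lever turns, 50 mm above the desk. The lever turns almost freely (under 2 N at its end) for 0.35 to 1.5 rad until the collar bites, at an angle that differs each time as the handle is indexed on splines; then it stiffens by about 1.2 N for each 3 mm that its end moves. It stays where it is left.
- lever_end (a point): Middle of the thick end (14 mm) of the orange lever, 58 mm from the axis, 57 to 62 mm above the desk. The 10 mm arm slopes up to it from the hub (21 mm across, top 47 to 52 mm up) and ends 73 mm out, free below. It starts pointing to -y or -x of the holder or between, give or take 35 degrees. Push or grip it, clockwise from above: firm is 6 to 10 N here (0.35 to 0.55 N m); over 12 N overtightens.
- wipes_middle (a point): Tub of wipes, orange, 92 mm wide, 120 mm high; the point is half-way up. Leave it alone.
- driver_middle (a point): Grey electric precision screwdriver lying on the desk, 185 mm long, 16 mm thick. Leave it alone.
- tray_middle (a point): Grey screw tray, 100 x 75 x 22 mm. Leave it alone.
- jaw: Loose sliding jaw, 0.35 to 0.6 kg: blue upright plate 120 mm wide, 10 mm thick, 38 mm high, on a dark grey foot 6 mm thick (top 18 mm above the desk) reaching 92 mm back (-y) from the front face, with two slots along y over 8 mm studs at x = -42 and +42 mm. Origin: under the middle of its front face, on the holder's plate; axes as the holder's.
- board: The mainboard as a whole; origin at the centre of its underside; axes as the holder's when square.
There are look-alikes about, which are no part of the job. Leave any yellow look-alike of the jaw alone.

How it is judged:
On the way, in this order (a step that is already met when the one before it is completed fails the run):
1. the jaw's face is at the red mark (1.5 mm short to 2 mm past) with the board square and within 1.5 mm of the fixed jaw, and the jaw presses on the board with more than 4 N (y of jaw_face in the frame of holder between 0.0185 and 0.022 m and y of board_edge in the frame of holder above 0.1285 m and angle between the y axis of board and the y axis of holder, either way round below 0.025 rad and contact force between jaw and board above 4 N), for 0.2 s.
2. the lever is turned until its collar clamps the jaw with more than 25 N (contact force between screw and jaw above 25 N), for 0.2 s.
At the end, for the whole second after the job is handed in: Jaw face at the red mark (1.5 mm short to 2 mm past), board flat on its rails, square within 1.4 degrees and within 1.5 mm of the fixed jaw, collar clamping the jaw with over 25 N, jaw and board at rest, robot clear, other things left where they were (y of jaw_face in the frame of holder between 0.0185 and 0.022 m and y of board_edge in the frame of holder above 0.1285 m and angle between the y axis of board and the y axis of holder, either way round below 0.025 rad and contact force between screw and jaw above 25 N and z of board_middle in the frame of holder between 0.0215 and 0.0265 m and linear speed of each of jaw, board below 0.005 m/s); the robot touches nothing.
It fails at once if the jaw squeezes the board with more than 20 N (contact force between jaw and board above 20 N).
It fails at once if the clamp is overtightened: its collar presses on the jaw with more than 75 N (contact force between screw and jaw above 75 N).
It fails at once if the wipes tub, the screwdriver or the screw tray is moved by more than 20 mm (distance of any of wipes_middle, driver_middle, tray_middle from where it was at the start of the episode above 0.02 m).
It also fails if it takes over 72 s, if anything falls off the work surface, if the arm or the gripper's body presses on something with over 40 N, if the wrist force passes 120 N, or if a joint passes its speed limit or range.

## Working session

There is one attempt and no reset: what is moved stays moved. The work goes in short steps, each a Python script; the robot and the scene stay as the last script left them, time stands still between calls to the robot, and variables do not carry over. Pictures are saved under pics/ and viewed, at most 10 in all, crops included, and the job is handed in when it is done.

```bash
ls; mkdir -p pics; python3 - <<'E'
from plant import *
import cv2
for c in ("scene","top"):
    im=vision.snapshot(c); cv2.imwrite(f"pics/{c}0.png",im[:,:,::-1])
    k=vision.get_calibration(c); print(c,k)
    for n in ("mark","fixed_jaw","jaw_face","jaw_back","board_middle","board_edge","clamp_axis","lever_end","holder","jaw","wipes_middle","driver_middle","tray_middle"):
        print(n,[(round(d["score"],2),[round(float(v),4) for v in d["at"]]) for d in models.mark_of(n,c)[:3]])
print(telemetry.current_t())
E
```

```text
pics
scene {'fx': 530.3000937981243, 'fy': 530.3000937981243, 'cx': 310.87336887239707, 'cy': 237.4931023084632, 'position': array([1.23100596, 0.40900923, 0.96447445]), 'orientation': array([-0.19362322,  0.4771476 ,  0.7982035 , -0.31258822])}
mark [(0.75, [0.5681, 0.0676, 0.0131])]
fixed_jaw [(0.68, [0.5457, 0.178, 0.0236])]
jaw_face [(0.73, [0.3824, 0.0426, 0.0142]), (0.64, [0.5743, 0.0264, 0.026]), (0.57, [0.6041, -0.1788, 0.0079])]
jaw_back [(0.88, [0.6019, -0.1865, 0.0223]), (0.79, [0.3728, 0.0306, 0.0188]), (0.7, [0.5802, 0.0171, 0.0361])]
board_middle [(0.71, [0.5671, 0.1171, 0.025])]
board_edge [(0.68, [0.5543, 0.1731, 0.0227])]
clamp_axis [(0.69, [0.5433, -0.0095, 0.051])]
lever_end [(0.77, [0.5334, -0.0649, 0.0583])]
holder [(0.83, [0.5719, 0.0497, -0.0049]), (0.38, [0.5502, 0.4246, 0.0623])]
jaw [(0.89, [0.5777, 0.0313, 0.0134]), (0.69, [0.6014, -0.1714, 0.0012]), (0.61, [0.3872, 0.0412, 0.0001])]
wipes_middle [(0.93, [0.5553, 0.4231, 0.0612]), (0.4, [0.5642, 0.1153, 0.0197])]
driver_middle [(0.67, [0.5926, -0.3956, 0.0035])]
tray_middle [(0.81, [0.3797, -0.4226, 0.0122]
[... 465 characters left out ...]
198]), (0.62, [0.3831, 0.0416, 0.0151]), (0.57, [0.6028, -0.1751, 0.0078])]
jaw_back [(0.9, [0.5999, -0.1854, 0.02]), (0.82, [0.3732, 0.0391, 0.02]), (0.6, [0.5794, 0.0217, 0.0308])]
board_middle [(0.82, [0.5607, 0.1166, 0.0209])]
board_edge [(0.66, [0.5559, 0.1684, 0.0224])]
clamp_axis [(0.76, [0.5434, -0.0087, 0.0567]), (0.64, [0.5712, 0.0506, 0.0034])]
lever_end [(0.58, [0.5335, -0.0667, 0.0604])]
holder [(0.96, [0.5748, 0.0531, 0.0009])]
jaw [(0.96, [0.3819, 0.0403, -0.0004]), (0.72, [0.6014, -0.1726, 0.0014]), (0.56, [0.5765, 0.03, 0.0112])]
wipes_middle [(0.58, [0.5515, 0.4274, 0.0625])]
driver_middle [(0.81, [0.5898, -0.396, 0.0109])]
tray_middle [(0.82, [0.384, -0.4139, 0.0118])]
1.4
```

View pics/scene0.png

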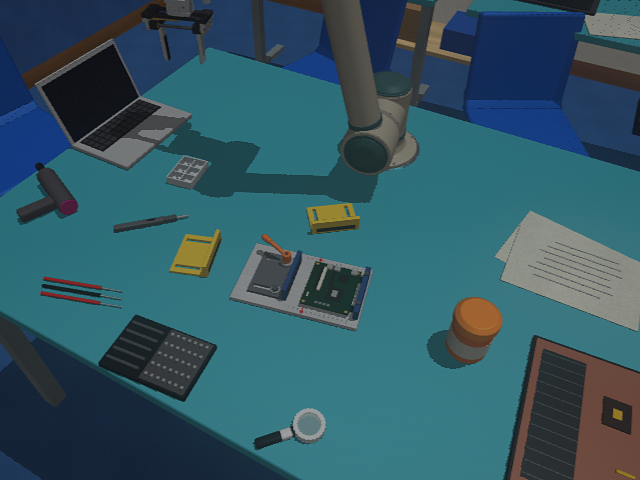

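View pics/top0.png

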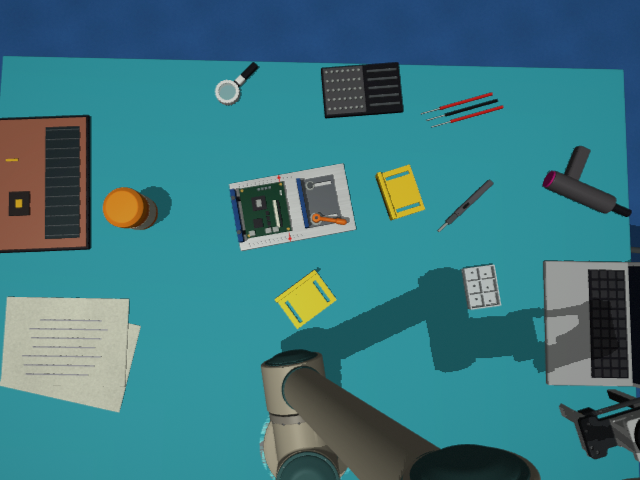

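```bash
python3 - <<'E'
import cv2
im=cv2.imread("pics/top0.png"); cv2.imwrite("pics/crop0.png",cv2.resize(im[135:290,225:345] if 0 else im[90:290,300:460],None,fx=3.7,fy=3,interpolation=cv2.INTER_CUBIC) if 0 else im[:1,:1])
E
```

```text
(no output)
```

The jaw wanted is the blue one at scene (292,272) / top (302,200). It could be confused with the yellow jaws at scene (198,253) and (333,217), top (400,192) and (305,297). The orange lever is at scene (275,246) / top (325,220); the orange tub at top (125,207) could be mistaken for it. Next I fit the holder pose and check it in a crop.

```bash
cat > h.py <<'E'
import numpy as np, cv2
from scipy.spatial.transform import Rotation as R
from plant import *
def q2R(q): return R.from_quat([q[1],q[2],q[3],q[0]])
def proj(c,P):
    k=vision.get_calibration(c); p=(np.atleast_2d(P)-k["position"])@q2R(k["orientation"]).as_matrix()
    return np.c_[k["fx"]*p[:,0]/p[:,2]+k["cx"],k["fy"]*p[:,1]/p[:,2]+k["cy"]]
def unproj(c,uv,z):
    k=vision.get_calibration(c); uv=np.atleast_2d(uv)
    d=np.c_[(uv[:,0]-k["cx"])/k["fx"],(uv[:,1]-k["cy"])/k["fy"],np.ones(len(uv))]@q2R(k["orientation"]).as_matrix().T
    return k["position"]+d*((z-k["position"][2])/d[:,2])[:,None]
E
python3 - <<'E'
from h import *
H={"mark":(0,.02),"fixed_jaw":(0,.13),"holder":(0,0),"clamp_axis":(-.042,-.052)}
W={"mark":(.5697,.0686),"fixed_jaw":(.5456,.1763),"holder":(.5734,.0514),"clamp_axis":(.5433,-.0092)}
A=np.array([H[n] for n in H]);B=np.array([W[n] for n in H])
a=A-A.mean(0);b=B-B.mean(0)
y=np.arctan2((a[:,0]*b[:,1]-a[:,1]*b[:,0]).sum(),(a*b).sum())
M=np.array([[np.cos(y),-np.sin(y)],[np.sin(y),np.cos(y)]]);t=B.mean(0)-M@A.mean(0)
print("net yaw",y,"origin",t,"res mm",(B-A@M.T-t)*1e3)
# plate outline
for c,sc in(("top",1),("scene",1)):
    im=cv2.imread(f"pics/{c}0.png"); hsv=cv2.cvtColor(im,cv2.COLOR_BGR2HSV)
    m=((hsv[...,1]<40)&(hsv[...,2]>110)).astype(np.uint8)
    mask=np.zeros_like(m); cc=proj(c,[*t,.012])[0].astype(int); cv2.circle(mask,tuple(map(int,cc)),90,1,-1); m&=mask
    m=cv2.morphologyEx(m,cv2.MORPH_CLOSE,np.ones((3,3)))
    n,l,s,_=cv2.connectedComponentsWithStats(m); i=1+s[1:,4].argmax()
    v,u=np.nonzero(l==i); P=unproj(c,np.c_[u,v],.012)[:,:2]
    r=cv2.minAreaRect((P*1000).astype(np.float32)); print(c,r)
def crop(c,w,out):
    im=cv2.imread(f"pics/{c}0.png"); cc=proj(c,[*t,.012])[0].astype(int); x0,y0=cc-w
    o=cv2.resize(im[y0:y0+2*w,x0:x0+2*w],(600,600),interpolation=cv2.INTER_CUBIC); f=300/w
    L=lambda hx,hy,z:tuple(int(q) for q in ((proj(c,[*(M@[hx,hy]+t),z])[0]+.5-[x0,y0])*f))
    q=[L(x,yy,.012) for x,yy in((-.085,-.145),(.085,-.145),(.085,.145),(-.085,.145))]
    for i in range(4): cv2.line(o,q[i],q[(i+1)%4],(255,0,255),1)
    cv2.line(o,L(-.085,.02,.012),L(.085,.02,.012),(0,255,255),1)
    cv2.circle(o,L(-.042,-.052,.05),4,(0,255,0),1)
    cv2.imwrite(out,o)
crop("top",75,"pics/ctop.png")
E
```

```text
net yaw 0.2153506310446231 origin [0.57349287 0.05008466] res mm [[ 0.48092908 -1.02268785]
 [-0.11317385 -0.78185592]
 [-0.09287039  1.31534271]
 [-0.27488484  0.48920105]]
top ((572.8797607421875, 49.517433166503906), (168.94898986816406, 288.0779113769531), 11.543338775634766)
scene ((571.4312133789062, 48.617431640625), (168.77792358398438, 289.5317077636719), 11.469470024108887)
```

View pics/ctop.png

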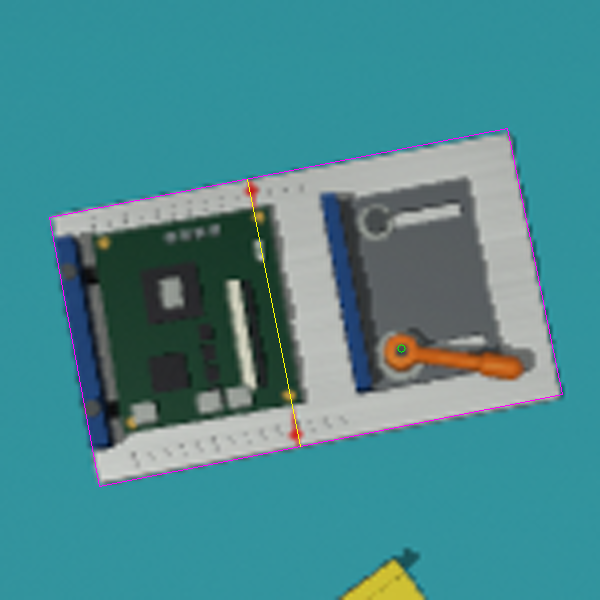

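```bash
cat >> h.py <<'E'
YAW=0.203; O=np.array([.5725,.0493])
M=np.array([[np.cos(YAW),-np.sin(YAW)],[np.sin(YAW),np.cos(YAW)]])
def w(hx,hy,z): return np.r_[M@[hx,hy]+O,z]
def h(p): return M.T@(np.array(p)[:2]-O)
def down(psi):
    q=(R.from_euler("z",psi)*R.from_euler("x",np.pi)).as_quat(); return np.array([q[3],q[0],q[1],q[2]])
def force(): return np.r_[M.T@np.array(telemetry.current_wrist_force())[:2],telemetry.current_wrist_force()[2]]  # holder axes
T=telemetry.current_t
E
python3 - <<'E'
from h import *
for s in(1,-1):
    q=inverse_kinematics(w(0,-.058,.049),down(YAW+s*np.pi/2)); print(s,None if q is None else np.round(q,2))
s=min((1,-1),key=lambda s:abs(inverse_kinematics(w(0,-.058,.049),down(YAW+s*np.pi/2))[5]))
o=down(YAW+s*np.pi/2)
gripper_to(0.0); print(T())
r.move_to(w(0,-.058,.16),o); print(T())
r.move_l(w(0,-.058,.049),vel=.08,guard=8); r.hold(.2)
print(T(),telemetry.current_ee_pos(),force())
f0=force(); print("hit",r.move_l(w(0,-.045+.015,.049),vel=.03,guard=6)); r.hold(.1)
print(T(),h(telemetry.current_ee_pos()),force()-f0)
E
```

```text
1 [-0.13  0.44  1.74 -0.    0.96 -0.33]
-1 NoneTraceback (most recent call last):
  File "<stdin>", line 4, in <module>
  File "<stdin>", line 4, in <lambda>
TypeError: 'NoneType' object is not subscriptable
```

```bash
python3 - <<'E'
from h import *
o=down(YAW+np.pi/2)
gripper_to(0.0); print(T(), telemetry.current_opening())
r.move_to(w(0,-.058,.16),o); print(T())
r.move_l(w(0,-.058,.049),vel=.08,guard=8); r.hold(.2)
print(T(),telemetry.current_ee_pos(),force())
f0=force(); np.save("f0.npy",f0); print("hit",r.move_l(w(0,-.03,.049),vel=.03,guard=7)); r.hold(.1)
print(T(),h(telemetry.current_ee_pos()),force()-f0)
E
```

```text
2.8167 0.0006448348062084642
5.2583
7.0 [ 0.58439797 -0.00753197  0.04934969] [0.44924234 0.50667237 0.35011342]
hit False
8.1833 [ 4.09338135e-05 -2.98510382e-02] [-0.5346952  -1.73900394 -0.48059235]
```

```bash
python3 - <<'E'
from h import *
f0=np.load("f0.npy")
print("hit",r.move_l(w(0,-.008,.049),vel=.03,guard=6)); print(T(),h(telemetry.current_ee_pos()),force()-f0)
y=h(telemetry.current_ee_pos())[1]
for i in range(40):
    y+=.0005; r.move_l(w(0,y,.049),vel=.01); f=force()-f0
    print(round(T(),2),round(y,4),np.round(h(telemetry.current_ee_pos()),4),np.round(f,1))
    if f[1]<-8: break
E
```

```text
hit False
9.0667 [-8.93991910e-05 -7.40081023e-03] [-0.3240186  -0.83849884  0.32992034]
9.32 -0.0069 [-0.     -0.0071] [-0.5 -1.9 -1. ]
9.57 -0.0064 [ 0.     -0.0068] [-0.5 -4.1 -1.1]
9.82 -0.0059 [ 0.0001 -0.006 ] [-0.4 -3.9 -0.9]
10.07 -0.0054 [ 0.0001 -0.0054] [-1.  -3.3 -0.9]
10.32 -0.0049 [ 0.0001 -0.0048] [-0.4 -3.  -1.1]
10.57 -0.0044 [ 0.0001 -0.0043] [-0.9 -3.  -1.2]
10.82 -0.0039 [ 0.     -0.0038] [-0.4 -2.3 -1.4]
11.07 -0.0034 [-0.     -0.0034] [ 0.2 -3.  -1.1]
11.32 -0.0029 [-0.     -0.0029] [ 0.3 -2.4 -0.4]
11.57 -0.0024 [-0.0001 -0.0024] [-0.5 -4.  -0.9]
11.82 -0.0019 [-0.0001 -0.0019] [-0.4 -3.5 -0.3]
12.07 -0.0014 [-0.     -0.0014] [-0.7 -3.8 -1.1]
12.32 -0.0009 [-0.     -0.0009] [-1.1 -3.5 -0.3]
12.57 -0.0004 [ 0.     -0.0003] [-0.1 -3.1 -1. ]
12.82 0.0001 [0.     0.0002] [-0.5 -2.8  0.7]
13.07 0.0006 [0.     0.0007] [ 0.1 -3.2 -0.1]
13.32 0.0011 [0.     0.0012] [-0.3 -4.1 -0.6]
13.57 0.0016 [0.     0.0012] [-0.4 -5.6 -1.7]
13.82 0.0021 [0.     0.0012] [-2.2 -6.5 -0.9]
14.07 0.0026 [0.     0.0013] [-0.4 -6.8 -1.3]
14.32 0.0031 [0.     0.0013] [-1.1 -8.9 -0.3]
```

```bash
python3 - <<'E'
from h import *
f0=np.load("f0.npy"); y=.0031
def F(n=4):
    a=[]
    for _ in range(n): r.hold(.05); a.append(force()-f0)
    return np.mean(a,0)
f=F(); print(f)
while f[1]>-11.5 and y<.008:
    y+=.0003; r.move_l(w(0,y,.049),vel=.01); f=F(); print(round(y,4),np.round(f,1),h(telemetry.current_ee_pos()))
for i in range(3): r.hold(.2); print(F())
print(T())
im=vision.snapshot("top"); cv2.imwrite("pics/top1.png",im[:,:,::-1])
E
```

```text
[-1.40687197 -9.02832094 -0.90303197]
0.0034 [-1.  -9.5 -0.5] [2.68297981e-05 1.37166071e-03]
0.0037 [ -1.4 -10.   -0.9] [3.45410808e-05 1.38174052e-03]
0.004 [ -1.4 -11.1  -1.1] [5.20270956e-05 1.40994981e-03]
0.0043 [ -1.8 -11.9  -1.2] [4.70853691e-05 1.44912996e-03]
[ -1.64289136 -11.88354188  -0.82217229]
[ -1.12854577 -11.89685209  -0.56619529]
[ -1.64237301 -11.73733236  -1.10315421]
17.525
```

```bash
python3 - <<'E'
from h import *
r.move_l(w(0,-.02,.049),vel=.06); r.move_l(w(0,-.02,.14),vel=.15)
o=down(YAW+np.pi/2); r.move_to(w(.04,-.17,.16),o)
for c in("top","scene"):
    im=vision.snapshot(c); cv2.imwrite(f"pics/{c}2.png",im[:,:,::-1])
    for n in("lever_end","clamp_axis","board_edge","jaw_face"):
        for d in models.mark_of(n,c)[:2]: print(c,n,round(d["score"],2),np.round(h(d["at"]),4),np.round(d["at"],4))
print(T())
a=[]
for c,wd in(("top",75),("scene",80)):
    im=cv2.imread(f"pics/{c}2.png"); cc=proj(c,w(0,0,.012))[0].astype(int);x0,y0=cc-wd
    o=cv2.resize(im[y0:y0+2*wd,x0:x0+2*wd],(400,400),interpolation=cv2.INTER_CUBIC);f=200/wd
    L=lambda *p:tuple(int(q) for q in (proj(c,w(*p))[0]+.5-[x0,y0])*f)
    cv2.line(o,L(-.085,.02,.012),L(.085,.02,.012),(0,255,255),1); cv2.circle(o,L(-.042,-.052,.05),4,(0,255,0),1); a.append(o)
cv2.imwrite("pics/c2.png",np.hstack(a))
E
```

```text
top clamp_axis 0.86 [-0.0414 -0.0492] [ 0.5419 -0.0072  0.0544]
top board_edge 0.75 [0.0027 0.1276] [0.5494 0.1748 0.026 ]
top jaw_face 0.93 [-0.017  -0.2251] [ 0.6012 -0.1746  0.0096]
top jaw_face 0.91 [0.0032 0.0187] [0.5719 0.0683 0.0203]
scene lever_end 0.5 [-0.0615 -0.1055] [ 0.5335 -0.0664  0.0582]
scene clamp_axis 0.68 [-0.045  -0.0541] [ 0.5393 -0.0128  0.0535]
scene board_edge 0.75 [0.0042 0.1327] [0.5499 0.1801 0.0194]
scene board_edge 0.4 [0.0565 0.3733] [0.5526 0.4263 0.062 ]
scene jaw_face 0.91 [-0.1872  0.0344] [0.3822 0.0452 0.0125]
scene jaw_face 0.74 [-0.0018  0.0184] [0.567  0.067  0.0266]
20.0667
```

View pics/c2.png

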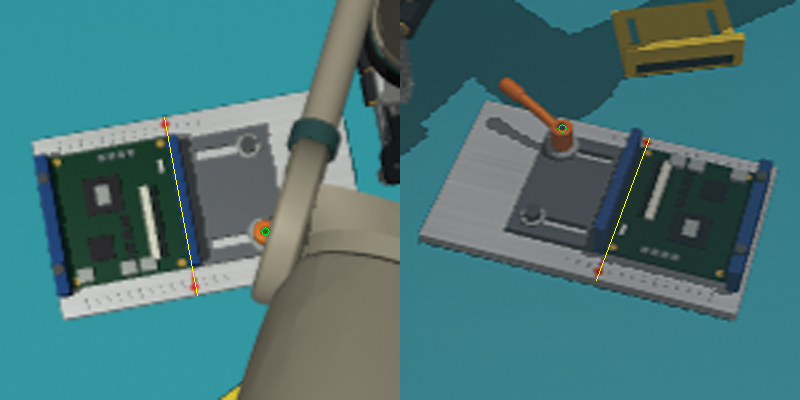

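The crop shows the jaw face on the yellow mark line and the board square against the fixed jaw. The lever end is at about (510,88) in the right-hand crop, which is roughly -110° in holder axes. Next I turn the lever.

```bash
cat > lev.py <<'E'
from h import *
AX=np.array([-.042,-.052]); RL=.058; Z=.070
def tan(a): return np.array([np.sin(a),-np.cos(a)])
def pose(a,off):
    p=AX+RL*np.array([np.cos(a),np.sin(a)])-off*tan(a); t=tan(a)
    return w(*p,Z), down(YAW+np.arctan2(t[1],t[0]))
def ft(a,f0): f=force()-f0; return -f[:2]@tan(a)
E
python3 - <<'E'
from lev import *
for d in(-110,-160,-220):
    q=inverse_kinematics(*pose(np.radians(d),.015)); print(d,None if q is None else np.round(q,2))
a=np.radians(-110); p,o=pose(a,.038)
r.move_to(p+[0,0,.07],o); r.move_l(p,vel=.1,guard=8); r.hold(.2)
f0=force(); np.save("f1.npy",f0); print(T(),f0)
print(r.move_l(pose(a,.018)[0],vel=.04,guard=4),ft(a,f0),T())
E
```

```text
-110 [-0.25  0.38  1.79  0.    0.98 -1.68]
-160 [-0.24  0.32  1.89  0.    0.93 -0.8 ]
-220 [-0.14  0.29  1.93 -0.    0.92  0.36]
22.2167 [-0.02492642  0.04774964 -0.21136355]
False -0.006708685863014874 22.8667
```

```bash
python3 - <<'E'
from lev import *
f0=np.load("f1.npy"); a=np.radians(-110); lim=np.radians(-235); n=0
while a>lim:
    a-=.035; p,o=pose(a,.015); r.move_l(p,o,vel=.03); f=ft(a,f0); n+=1
    if n%5==0 or f>2.5: print(round(T(),2),round(np.degrees(a),1),round(f,2),np.round(force()-f0,1))
    if f>3.5: break
E
```

```text
24.18 -120.0 0.3 [0.4 0.1 0.6]
25.43 -130.1 0.67 [1.  0.2 0.9]
26.68 -140.1 -0.12 [-0.1  0.1  0.5]
27.93 -150.1 0.91 [ 0. -1.  0.]
29.18 -160.1 1.14 [ 0.2 -1.1  0.1]
29.43 -162.1 2.62 [ 1.1 -2.4 -0.1]
29.93 -166.1 3.74 [-0.7 -4.   0.1]
```

```bash
python3 - <<'E'
from lev import *
f0=np.load("f1.npy"); a=np.radians(-110)-.035*28; print(np.degrees(a))
def F(n=4):
    s=[]
    for _ in range(n): r.hold(.04); s.append(ft(a,f0))
    return np.mean(s)
f=F(); lim=a-.6
while f<7.8 and a>lim:
    a-=.02 if f<6 else .01; p,o=pose(a,.015); r.move_l(p,o,vel=.02); f=F()
    e=h(telemetry.current_ee_pos()); print(round(T(),2),round(np.degrees(a),1),round(f,2),np.round(force()-f0,1),np.round(e-h(p),4))
np.save("a.npy",a); r.hold(.3); print(F(),telemetry.current_torque())
E
```

```text
-166.14986392282069
30.52 -167.3 4.36 [ 0.8 -5.  -0.3] [ 0.0001 -0.0002]
30.93 -168.4 4.67 [ 0.7 -4.5 -0. ] [ 0.0001 -0.0001]
31.35 -169.6 4.43 [-0.2 -4.9  0.3] [-0. -0.]
31.77 -170.7 5.03 [ 0.6 -5.5 -0.4] [ 0. -0.]
32.18 -171.9 4.88 [ 0.  -4.8 -0.8] [-0. -0.]
32.6 -173.0 5.35 [ 0.1 -5.7  0. ] [-0.     -0.0001]
33.02 -174.2 5.31 [ 0.4 -5.6  0.1] [ 0.     -0.0002]
33.43 -175.3 5.61 [ 0.4 -5.3  1.3] [ 0.     -0.0003]
33.85 -176.5 5.89 [-0.2 -5.5  0.3] [ 0.     -0.0004]
34.27 -177.6 5.87 [ 0.6 -5.7 -0. ] [ 0.     -0.0004]
34.68 -178.8 6.4 [-0.6 -6.   0.3] [ 0.     -0.0006]
35.1 -179.3 6.95 [ 0.9 -6.9  0.3] [-0.     -0.0007]
35.52 -179.9 6.82 [-1.  -7.  -0.7] [-0.     -0.0007]
35.93 -180.5 6.98 [-1.4 -7.3 -0.7] [ 0.     -0.0009]
36.35 -181.0 7.07 [-0.4 -6.9  0.5] [ 0.     -0.0009]
36.77 -181.6 7.72 [ 0.5 -8.4 -0.6] [-0.     -0.0009]
37.18 -182.2 7.64 [-0.  -7.7 -0.1] [-0.    -0.001]
37.6 -182.8 7.99 [-0.5 -8.2  0.4] [-0.    -0.001]
6.943866703771618 [-1.42598624 -0.31808834  0.01450107]
```

```bash
python3 - <<'E'
from lev import *
a=float(np.load("a.npy")); p,o=pose(a,.045); r.move_l(p,vel=.06); r.move_l(p+[0,0,.12],vel=.15)
r.move_to([.3,-.35,.3],o); 
for c in("top","scene"):
    im=vision.snapshot(c); cv2.imwrite(f"pics/{c}3.png",im[:,:,::-1])
    for n in("lever_end","board_edge","jaw_face"):
        for d in models.mark_of(n,c)[:2]: print(c,n,round(d["score"],2),np.round(h(d["at"]),4))
print(T())
v=[]
for c,wd in(("top",75),("scene",80)):
    im=cv2.imread(f"pics/{c}3.png"); cc=proj(c,w(0,0,.012))[0].astype(int);x0,y0=cc-wd
    o=cv2.resize(im[y0:y0+2*wd,x0:x0+2*wd],(400,400),interpolation=cv2.INTER_CUBIC);f=200/wd
    L=lambda *p:tuple(int(q) for q in (proj(c,w(*p))[0]+.5-[x0,y0])*f)
    cv2.line(o,L(-.085,.02,.012),L(.085,.02,.012),(0,255,255),1); v.append(o)
cv2.imwrite("pics/c3.png",np.hstack(v))
E
```

```text
top lever_end 0.69 [0.0012 0.0013]
top lever_end 0.52 [-0.0974 -0.051 ]
top board_edge 0.98 [0.0033 0.1313]
top jaw_face 0.74 [0.0004 0.017 ]
top jaw_face 0.71 [-0.0183 -0.224 ]
scene lever_end 0.62 [-0.0975 -0.0491]
scene board_edge 0.78 [0.0063 0.131 ]
scene jaw_face 0.83 [-0.1884  0.0293]
scene jaw_face 0.67 [-0.0696 -0.441 ]
41.425
```

View pics/c3.png

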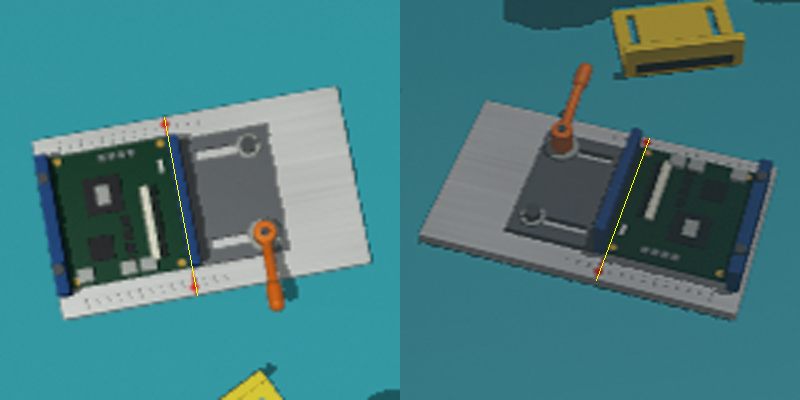

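The crop shows the lever turned to point to -x of the holder, at (275,300) in the top view. The jaw face is still on the mark line, the board is square and home, and the robot is clear.

```bash
python3 -c "
from plant import r
print(r.sign_off())"
```

```text
the job is handed in; nothing more can be done
None
```

The job is handed in: the jaw is at the red mark with the board pressed home at about 12 N, the lever is clamped at about 8 N at its end, and the arm is clear. The hand-in returned no verdict.

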